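# Mix the sealed sample bottle, then hold the contact probe on its sloped face

## Robot

A 6-joint arm with a two-finger parallel gripper is mounted at the origin on the work surface. World frame = base frame: x ahead of the robot, y to its left, z up, the work surface at z = 0. Lengths are in m, angles in rad, forces in N, time in s.
With the tool pointing down it reaches from about 0.375 to 0.975 m from the base axis. Payload 3.8 kg.
Tool frame: the origin (TCP) lies at the very end of the fingers, on their centre line; the grasp point (between the pads) lies 19 mm behind it; z points along the fingers, x is the direction in which the jaws open and shut, and the axes are right-handed (so a half turn about z gives the same grasp; the last joint's range is limited). The gripper opens to 88 mm and grips with 3 to 60 N. Pads are 18 mm wide; open, the fingers measure 123 mm over their backs; the gripper's body (75 mm by 187 mm) begins 45 mm behind the grasp point.
Start: joints at [1.107, 0.264, 1.604, -0, 1.274, -0.037], TCP at [0.279, 0.614, 0.239] pointing down, gripper open.
Joint ranges: [-2.63, 2.63], [-0.94, 2.18], [0.31, 2.57], [-1.31, 4.45], [0, 2.66], [-2.55, 2.55]. Speed limits (rad/s): [2.57, 2.57, 3.14, 3.14, 3.14, 3.14].

## Interface

Orientations are given as [roll, pitch, yaw] about the fixed x, y, z axes, in that order (R = Rz(yaw) Ry(pitch) Rx(roll)).
In Python, from cell import bot gives the robot as it stands. The module is installed in compiled form; this text tells all that it offers.
- The arm moves only by the shell command python3 -m inch 'ROWS' [OPENING] [FORCE]. ROWS is a JSON object of lists of equal length, an entry for each row: "dp": the shift along the tool's x, y, z in m, a list of three; "dr": the turn, a rotation vector about the tool's x, y, z in degrees, a list of three. A call has 1 to 20 rows; each row is the pose to reach, as a shift and turn from the pose commanded when the call began, along the tool's axes at that moment; what a row does not reach only later rows make up. A row lasts 1/8 s, in which the tool goes at most 62.5 mm and 10.7 degrees, less where a joint would pass 70% of its speed; a pose out of reach is approached as far as the arm can. A call with a gripper value outside its range is refused whole. OPENING is the opening, from 0 (shut) to 1 (fully open), set as the call begins (- or left out, the last holds). The fingers move at their own pace and stop on an object; FORCE is the grip in N (left out, the last holds). Time passes only in rows, so rows that repeat a pose let the fingers close. It gives the time, the measured TCP pose, the force and the opening at its end, in the units of the state.
- bot.get_obs(): the state, without advancing time (a new reading comes with each control period).
- bot.capture(name): name is "side" or "top" or "wrist"; returns a dict with "color" (384x512x3 uint8, red, green, blue), "range_z" (384x512 float32, m along the optical axis (not along the pixel's ray), 0 where there is no reading), "fovy" (degrees; the focal length in pixels is half the picture's height over the tangent of half this angle, whatever the lens; pixels are square), "cx", "cy" (the principal point, pixels), "world_to_cam" (4x4, takes a point from world to camera coordinates). Camera axes: x right, y up, looking along -z (the intrinsics and any distortion apply to the point x, -y, -z); pixel columns grow to the right and rows downward; lengths in m; the calibration is good to about 2 mm. A picture is of the moment at which its call begins.
- bot.finish_job(): hands the job in, once; it reports no verdict.
Trained networks look in a picture, given as the dict that the camera call returned (one of the last four; its "shot" number tells which), for a name from the list of things; names that differ only in an ending like _2 or _b are one class to them, and where a whole thing is asked for, a point or a joint stands for the part that bears it (a point fixed in the world has none). Each returns a list of dicts, best first, with "conf" (0 to 1); they miss things now and then, are a little off and sometimes report something else, mostly with a low value. They report only what shows in the picture. A call takes as long as a camera call. They do not tell look-alikes from the thing itself.
- bot.trace(picture, thing): "mask" (384x512 bool, what is visible of it).
- bot.mark_of(picture, thing): "xyz" ([x, y, z] in m, in world coordinates, good to about 4 mm: a listed point, or the origin of a listed thing).
The state is a dict: "t": time; "qpos": joint angles; "joint_velocities": joint speeds; "joint_efforts": joint torques, N m; "tool_pos": TCP position; "tcp_rot": TCP orientation; "contact_force": force on the tool from outside, world axes, zero at the start; "moment": the same for the moment, N m; "grip_width": finger opening in m.
Only numpy, scipy, OpenCV 4.12 (cv2) and the standard library are available. Lean on these libraries where they do the work, as an engineer would, in place of code of your own. Each camera call takes 0.05 s, during which the arm holds its last target. There are 200 camera calls.

## Task

Turn the sealed bottle in the inverting mixer fully upside down by its crank and bring it back fully upright, so that the sample is mixed. Then take the probe out of its stand and hold its sprung nose on the marked dot in the middle of the bottle's sloped steel face, square to that face, pressing lightly so that the nose is pushed about halfway in. Finish while still holding the probe there in the gripper, bottle upright, and leave everything else on the bench where it is.

Things in the scene. Friction and masses are not known exactly. Their poses are not given: they have to be found in the camera images.
- mixer: Inverting mixer, fixed to the bench: grey base plate 150 x 110 x 14 mm with two aluminium posts (12 x 36 mm, tops at 134 mm) that carry the bottle on a level axle 120 mm above the bench. Origin: centre of the underside; its x axis runs along the axle from the plain end to the crank end (roughly away from the robot), z up. Posts at x = -50 and +50 mm.
- cell (a joint): Turn of the bottle about the axle, rad: 0 = upright (stop), pi = fully upside down (stop). Positive turns about mixer +x: the crank goes from mixer +y over the top to mixer -y. A steady friction of about 0.15 N m keeps it where it is left; it starts a little off upright.
- crank_grip (a point): Middle of the crank's grip: fixed black round bar, 15 mm diameter, parallel to the axle and 50 mm off it, free from mixer x = 68 to 118 mm; this point at x = 95. With the bottle upright it is at mixer y 50, z 120 mm. A gripper that keeps its attitude lets the bar slip round between its pads. Past the crank arm (x 60 to 68, 18 mm wide) nothing surrounds it.
- face (a point): Sloped flat steel face on top of the bottle's cap, 34 x 34 mm, with a 21 mm ring and a 6 mm dark dot at its middle; turns with the bottle. Origin: the dot; z: out of the face. Bottle upright: 173 mm above the bench over the mixer's origin, z leaning 30 degrees from vertical towards mixer -x. Amber bottle: 58 mm diameter, to 52 mm below the axle; cap 60 mm diameter, top 42 mm above it.
- stand: Probe stand, fixed: dark disc 90 mm in diameter, 14 mm high, with a grey upright tube of 38 mm outer and 22 mm inner diameter, its rim 76 mm above the bench. Origin: centre of the underside.
- probe: Probe, 0.08 kg, upright in the stand's tube, nose down, hung by its collar; origin there 21 mm above the bench (lift 60 mm to clear). Origin: end of the nose when fully out; z up the probe. Along z, mm: brass nose dia 8 (flat end dia 4) 0-25; steel neck dia 15 25-55; collar dia 32 55-61; round black handle dia 22 61-143; tail button dia 14 143-148. Balances near z 90; grip the handle.
- nose (a joint): How far the probe's nose is pushed in, m: 0 = fully out, 0.010 = fully in (stop). Spring 300 N/m with 0.3 N preload: 1.8 N at halfway.
- nose_tip (a point): Centre of the end of the nose, moving with the nose.
- jar: Bystander: small closed jar, 44 mm in diameter, 50 mm high. Origin: centre of underside.
- blower: Bystander: rust-coloured blower bulb standing upright, 52 mm in diameter, 85 mm high. Origin: centre of underside.
- mouse: Bystander: black computer mouse 100 x 60 x 30 mm. Origin: centre of underside.
- phone: Bystander: black phone lying flat, 150 x 72 x 9 mm. Origin: centre of underside.
- panbox: Bystander: clear divided box 90 x 65 x 28 mm. Origin: centre of underside.
- beaker: Bystander: white cup 60 mm in diameter, 60 mm high. Origin: centre of underside.
Not all that is in view belongs to the job. Leave any blue or red look-alike of the probe alone.

How it is judged:
By the outcome, as a careful person would: the job done as asked, in the order asked, and still so for the second after the job is handed in, while the arm keeps its last pose, push and grip.
It also fails if it takes over 66 s, if anything falls off the work surface, if the arm or the gripper's body presses on something with over 40 N, if the wrist force passes 120 N, or if a joint passes its speed limit or range.

## Working session

There is one attempt and no reset: what is moved stays moved. The work goes in short steps, Python scripts to look and compute and a shell command to move; the robot and the scene stay as the last step left them, time stands still between calls to the robot, and variables do not carry over. Pictures are saved under pics/ and viewed, about 8 in all and at most 12, crops included, and the job is handed in when it is done.

```bash
mkdir -p pics; cat > h.py <<'E'
import numpy as np, cv2
from scipy.spatial.transform import Rotation as R
from cell import bot
def save(p,n,crop=None,s=1):
    im=p["color"][:,:,::-1]
    if crop: a,b,c,d=crop; im=im[b:d,a:c]
    cv2.imwrite("pics/"+n,cv2.resize(im,None,fx=s,fy=s,interpolation=cv2.INTER_CUBIC))
def pts(p,mask):
    v,u=np.nonzero(mask&(p["range_z"]>0)); z=p["range_z"][v,u]
    f=192/np.tan(np.radians(p["fovy"])/2)
    c=np.c_[(u-p["cx"])/f*z,-(v-p["cy"])/f*z,-z,np.ones_like(z)]
    return (np.linalg.inv(p["world_to_cam"])@c.T).T[:,:3]
def pix(p,X):
    f=192/np.tan(np.radians(p["fovy"])/2)
    c=p["world_to_cam"]@np.r_[X,1]; return [round(float(p["cx"]+f*c[0]/-c[2])),round(float(p["cy"]-f*c[1]/-c[2]))]
def rel(T,Rt):  # target TCP -> dp, dr(deg) in current tool frame (measured)
    o=bot.get_obs(); R0=R.from_euler("xyz",o["tcp_rot"])
    return np.round(R0.inv().apply(np.array(T)-o["tool_pos"])*1000,1), np.round((R0.inv()*Rt).as_rotvec(degrees=True),2)
E
python3 - <<'E'
from h import *
np.set_printoptions(precision=4,suppress=True)
print(bot.get_obs())
for c in("top","side"):
    p=bot.capture(c); save(p,c+"0.png",s=1.5); print(c,p["fovy"],p["world_to_cam"],[k for k in p])
    for n in "mixer crank_grip face stand probe nose_tip jar blower mouse phone panbox beaker".split():
        print(n,[(np.round(d["xyz"],3),round(d["conf"],2),pix(p,d["xyz"])) for d in bot.mark_of(p,n)][:3])
E
```

```text
{'t': 0.0, 'qpos': array([ 1.1071,  0.2647,  1.6053,  0.    ,  1.2737, -0.0369]), 'joint_velocities': array([-0.0012, -0.0002, -0.0009,  0.0003,  0.0007,  0.002 ]), 'joint_efforts': array([ -0.0001, -50.2122, -35.6872,   0.0726,   0.0298,  -0.0002]), 'tool_pos': array([0.2791, 0.6138, 0.2375]), 'tcp_rot': array([-3.1415,  0.0022,  1.144 ]), 'contact_force': array([-0.1423,  0.0039,  0.7341]), 'moment': array([ 0.0482,  0.043 , -0.0048]), 'grip_width': 0.08823900826479619}
top 56.692862463769366 [[ 0.0171 -0.9998 -0.0033 -0.0064]
 [ 0.9717  0.0159  0.2356 -0.5914]
 [-0.2355 -0.0073  0.9718 -0.9703]
 [ 0.      0.      0.      1.    ]] ['color', 'range_z', 'fovy', 'cx', 'cy', 'world_to_cam', 'shot']
mixer []
crank_grip [(array([ 0.654, -0.093,  0.131]), 0.58, [297, 163])]
face [(array([ 0.562, -0.158,  0.168]), 0.69, [323, 192]), (array([0.743, 0.264, 0.001]), 0.16, [182, 147])]
stand [(array([ 0.547,  0.105, -0.004]), 0.72, [229, 208]), (array([0.743, 0.264, 0.004]), 0.46, [182, 147])]
probe [(array([ 0.548,  0.218, -0.001]), 0.63, [193, 207]), (array([ 0.65 ,  0.107, -0.   ]), 0.47, [
[... 1141 characters left out ...]
0.003]), 0.55, [235, 172]), (array([0.654, 0.112, 0.006]), 0.54, [280, 187])]
nose_tip [(array([0.737, 0.261, 0.002]), 0.45, [291, 153]), (array([0.65 , 0.108, 0.   ]), 0.44, [279, 190])]
jar [(array([ 0.48 , -0.005, -0.001]), 0.9, [229, 231])]
blower [(array([0.742, 0.259, 0.002]), 0.83, [293, 153])]
mouse [(array([ 0.697, -0.315, -0.002]), 0.84, [357, 314]), (array([ 0.382,  0.369, -0.   ]), 0.59, [173, 151])]
phone [(array([ 0.421, -0.362,  0.   ]), 0.64, [240, 366]), (array([ 0.74 ,  0.262, -0.   ]), 0.24, [292, 153])]
panbox [(array([ 0.384,  0.368, -0.002]), 0.67, [174, 151]), (array([ 0.481, -0.005, -0.005]), 0.55, [230, 231])]
beaker [(array([0.752, 0.028, 0.002]), 0.85, [323, 202])]
```

View pics/top0.png

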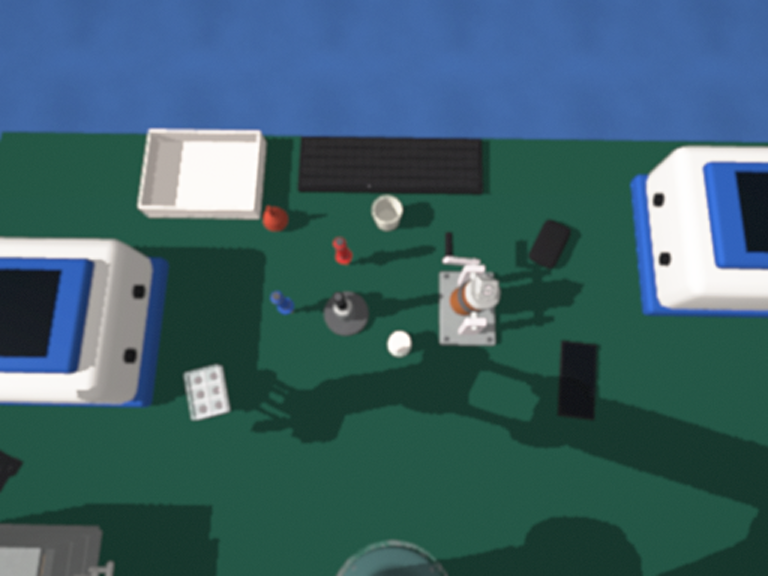

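View pics/side0.png

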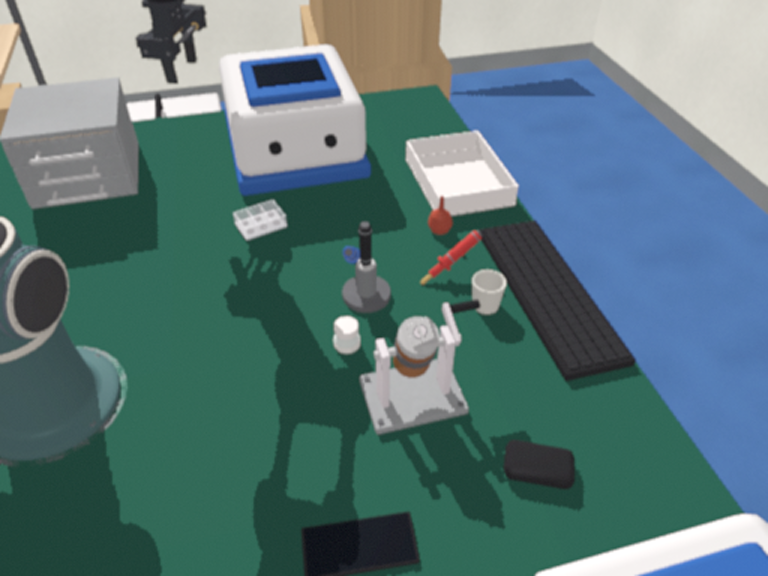

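Top view: mixer around (312,205), the stand with the black probe around (229,207). The red and blue look-alikes lie at (228,167) and (188,200). Next I fit the mixer and stand precisely from depth.

```bash
python3 - <<'E'
from h import *
np.set_printoptions(precision=4,suppress=True)
for c in("top","side"):
    p=bot.capture(c); P=pts(p,np.ones((384,512),bool))
    d=P-[0.559,-0.141,0]; m=(abs(d[:,0])<.1)&(abs(d[:,1])<.09)
    q=P[m&(P[:,2]>.008)&(P[:,2]<.02)]
    r=cv2.minAreaRect((q[:,:2]*1000).astype(np.float32)); print(c,"plate",len(q),r,"z",np.median(q[:,2]))
    q=P[m&(P[:,2]>.128)&(P[:,2]<.138)]; q=q[abs(q[:,0]-.559)>.035]
    for s in(-1,1):
        k=q[(q[:,0]-.559)*s>0]; print(" post",len(k),k.mean(0),k.min(0),k.max(0))
    b=P[(abs(P[:,0]-.658)<.022)&(abs(P[:,1]+.095)<.025)&(P[:,2]>.11)&(P[:,2]<.16)]
    if len(b)>5:
        mu=b.mean(0);u=np.linalg.svd(b-mu)[2][0]; print(" bar",len(b),mu,u,b.max(0))
    st=P[(np.hypot(P[:,0]-.546,P[:,1]-.106)<.06)]
    q=st[(st[:,2]>.009)&(st[:,2]<.019)]; print(" disc",len(q),cv2.minEnclosingCircle((q[:,:2]*1000).astype(np.float32)))
    q=st[(st[:,2]>.09)&(np.hypot(st[:,0]-.546,st[:,1]-.106)<.03)]; print(" handle",len(q),q.mean(0),q.max(0))
E
```

```text
top plate 868 ((556.7360229492188, -147.0650634765625), (149.61862182617188, 108.87483215332031), 0.8355110287666321) z 0.014068101947306011
 post 64 [ 0.5071 -0.146   0.1334] [ 0.4994 -0.1625  0.128 ] [ 0.5238 -0.1296  0.1376]
 post 113 [ 0.6132 -0.1356  0.1334] [ 0.5945 -0.1644  0.128 ] [ 0.643  -0.0896  0.138 ]
 bar 67 [ 0.6556 -0.0979  0.141 ] [-1.     -0.008  -0.0046] [ 0.6745 -0.0923  0.1455]
 disc 455 ((541.9898071289062, 98.93306732177734), 45.05637741088867)
 handle 97 [0.5384 0.0976 0.1465] [0.5517 0.1089 0.1704]
side plate 1855 ((561.125, -141.9933319091797), (111.16621398925781, 150.93299865722656), 89.75669860839844) z 0.015026805992453318
 post 83 [ 0.5105 -0.1437  0.1339] [ 0.5025 -0.1608  0.1281] [ 0.52   -0.1244  0.1379]
 post 163 [ 0.6189 -0.131   0.1337] [ 0.6    -0.1602  0.1281] [ 0.6584 -0.0893  0.1379]
 bar 113 [ 0.6568 -0.0962  0.1405] [-0.9994 -0.0338  0.01  ] [ 0.6782 -0.0869  0.1461]
 disc 408 ((547.1135864257812, 103.31891632080078), 46.4098014831543)
 handle 222 [0.5443 0.0984 0.1357] [0.5563 0.1143 0.1726]
```

```bash
python3 - <<'E'
from h import *
print(rel([.640,-.097,.24],R.from_euler("xyz",[np.pi,0,np.pi/2])))
E
```

```text
(array([-498.3,  622.7,   -1.3]), array([  0.  ,   0.  , -24.45]))
```

```bash
python3 -m inch '{"dp":[[-0.498,0.623,-0.02],[-0.498,0.623,-0.02],[-0.498,0.623,-0.02],[-0.498,0.623,-0.02],[-0.498,0.623,-0.02],[-0.498,0.623,-0.02],[-0.498,0.623,-0.02],[-0.498,0.623,-0.02],[-0.498,0.623,0],[-0.498,0.623,0],[-0.498,0.623,0],[-0.498,0.623,0],[-0.498,0.623,0],[-0.498,0.623,0],[-0.498,0.623,0],[-0.498,0.623,0],[-0.498,0.623,0]],"dr":[[0,0,-24.45],[0,0,-24.45],[0,0,-24.45],[0,0,-24.45],[0,0,-24.45],[0,0,-24.45],[0,0,-24.45],[0,0,-24.45],[0,0,-24.45],[0,0,-24.45],[0,0,-24.45],[0,0,-24.45],[0,0,-24.45],[0,0,-24.45],[0,0,-24.45],[0,0,-24.45],[0,0,-24.45]]}' 1 25
python3 - <<'E'
from h import *
np.set_printoptions(precision=4,suppress=True)
p=bot.capture("wrist"); save(p,"w1.png",s=1.5)
for n in "mixer crank_grip face".split():
    print(n,[(np.round(d["xyz"],4),round(d["conf"],2),pix(p,d["xyz"])) for d in bot.mark_of(p,n)][:3])
P=pts(p,np.ones((384,512),bool))
b=P[(abs(P[:,0]-.66)<.015)&(abs(P[:,1]+.097)<.03)&(P[:,2]>.115)&(P[:,2]<.16)]
print(len(b),b.mean(0),b.min(0),b.max(0), b[b[:,2]>b[:,2].max()-.003].mean(0))
E
```

```text
t: 3.52
tool_pos: [0.6401, -0.0955, 0.239]
tcp_rot: [3.141, -0.0, 1.572]
contact_force: [0.7, 0.1, 0.7]
grip_width: 0.0881
mixer [(array([ 0.5625, -0.142 , -0.0007]), 0.65, [218, 94])]
crank_grip [(array([ 0.6564, -0.0923,  0.1353]), 0.61, [262, 210])]
face [(array([ 0.5646, -0.1567,  0.1699]), 0.87, [164, 94]), (array([ 0.482 , -0.0013,  0.0002]), 0.39, [346, 17])]
588 [ 0.6597 -0.0944  0.1411] [ 0.645  -0.1017  0.1361] [ 0.6748 -0.0876  0.1442] [ 0.6598 -0.0944  0.1422]
```

View pics/w1.png

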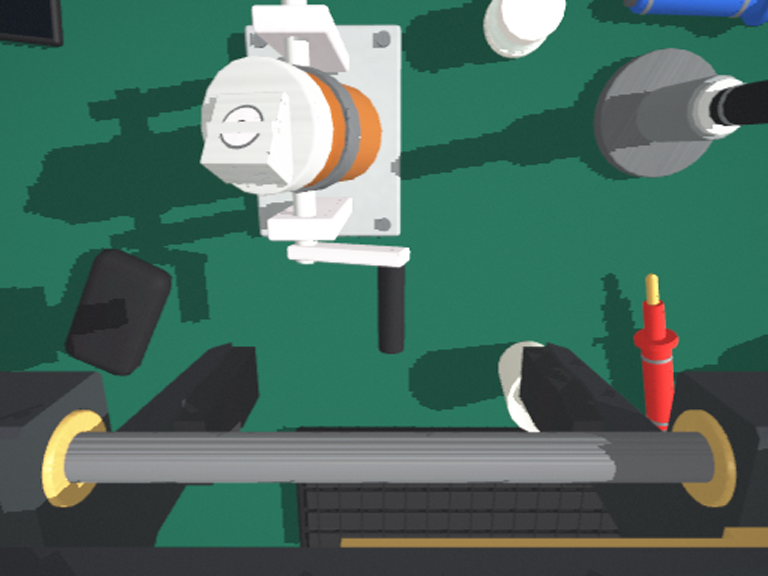

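Wrist view: bar at (392,310) in the 1.5x picture, free all round and between the open fingers. I'll descend and grip it.

```bash
python3 -m inch '{"dp":[[0.001,0.020,0.04],[0.001,0.020,0.08],[0.001,0.020,0.122],[0.001,0.020,0.122],[0.001,0.020,0.122]],"dr":[[0,0,0],[0,0,0],[0,0,0],[0,0,0],[0,0,0]]}' 1 25
python3 -m inch '{"dp":[[0,0,0],[0,0,0],[0,0,0],[0,0,0],[0,0,0],[0,0,0],[0,0,0],[0,0,0]],"dr":[[0,0,0],[0,0,0],[0,0,0],[0,0,0],[0,0,0],[0,0,0],[0,0,0],[0,0,0]]}' 0 25
python3 - <<'E'
from h import *
np.set_printoptions(precision=4,suppress=True)
print(bot.get_obs())
p=bot.capture("wrist"); P=pts(p,np.ones((384,512),bool))
q=P[(P[:,2]>.009)&(P[:,2]<.019)&(abs(P[:,0]-.56)<.09)&(abs(P[:,1]+.143)<.07)]
print(len(q),cv2.minAreaRect((q[:,:2]*1000).astype(np.float32)))
E
```

```text
t: 4.35
tool_pos: [0.6613, -0.0959, 0.1182]
tcp_rot: [3.14, 0.0, 1.571]
contact_force: [0.8, 0.7, 1.2]
grip_width: 0.0881
t: 5.35
tool_pos: [0.6603, -0.0943, 0.1166]
tcp_rot: [-3.141, -0.003, 1.57]
contact_force: [-0.3, 4.2, -1.3]
grip_width: 0.014
{'t': 5.35, 'qpos': array([-0.1805,  0.3444,  1.7347,  0.0029,  1.0632, -1.7521]), 'joint_velocities': array([ 0.0024,  0.0008,  0.0026, -0.0095, -0.0017, -0.0027]), 'joint_efforts': array([ -3.0466, -50.7648, -32.6353,  -1.1832,  -0.175 ,   0.0062]), 'tool_pos': array([ 0.6603, -0.0943,  0.1166]), 'tcp_rot': array([-3.1413, -0.0026,  1.5702]), 'contact_force': array([-0.28  ,  4.2198, -1.2925]), 'moment': array([0.7713, 0.0189, 0.0201]), 'grip_width': 0.013970721142175877}
7439 ((577.6270141601562, -142.22073364257812), (111.0112533569336, 109.49787902832031), 0.27457350492477417)
```

```bash
python3 -m inch '{"dp":[[-0.0043,0,-0.0095],[-0.0093,0,-0.0166],[-0.0155,0,-0.0228],[-0.0226,0,-0.0278],[-0.0305,0,-0.0315],[-0.0389,0,-0.0337],[-0.0476,0,-0.0345],[-0.0476,0,-0.0345]],"dr":[[0,0,0],[0,0,0],[0,0,0],[0,0,0],[0,0,0],[0,0,0],[0,0,0],[0,0,0]]}'
python3 -c "
from h import *
p=bot.capture('top'); save(p,'t2.png',(230,110,390,230),4)"
```

```text
t: 6.4
tool_pos: [0.6599, -0.1414, 0.15]
tcp_rot: [-3.14, -0.004, 1.57]
contact_force: [0.5, 5.4, -3.2]
grip_width: 0.0136
```

View pics/t2.png

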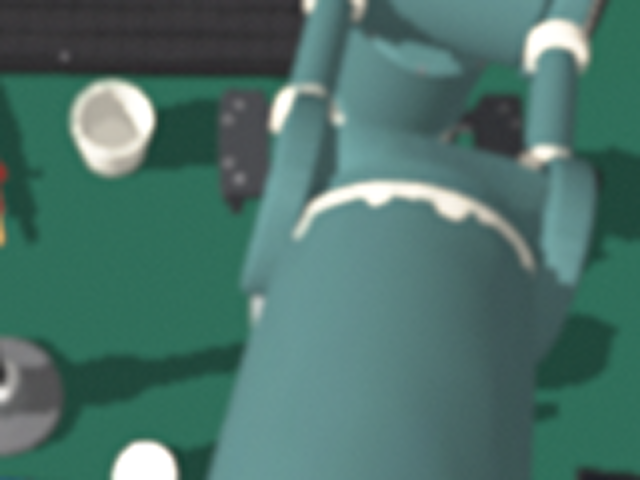

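The arm hides the bottle from above, but forces are small and the pose fits the crank circle. I'll carry on to the inverted stop.

```bash
python3 -m inch '{"dp":[[-0.0087,0,0.0008],[-0.0171,0,0.003],[-0.025,0,0.0067],[-0.0321,0,0.0117],[-0.0383,0,0.0179],[-0.0433,0,0.025],[-0.047,0,0.0329],[-0.0492,0,0.0413],[-0.05,0,0.05],[-0.05,0,0.053],[-0.05,0,0.055],[-0.05,0,0.055],[-0.05,0,0.055]],"dr":[[0,0,0],[0,0,0],[0,0,0],[0,0,0],[0,0,0],[0,0,0],[0,0,0],[0,0,0],[0,0,0],[0,0,0],[0,0,0],[0,0,0],[0,0,0]]}'
python3 -c "
from h import *
p=bot.capture('side'); save(p,'s2.png',(220,160,370,300),4)
p=bot.capture('wrist'); save(p,'w2.png',s=1)"
```

```text
t: 8.07
tool_pos: [0.6598, -0.1916, 0.0968]
tcp_rot: [-3.14, -0.003, 1.571]
contact_force: [-2.7, 5.9, 4.9]
grip_width: 0.0117
```

View pics/s2.png

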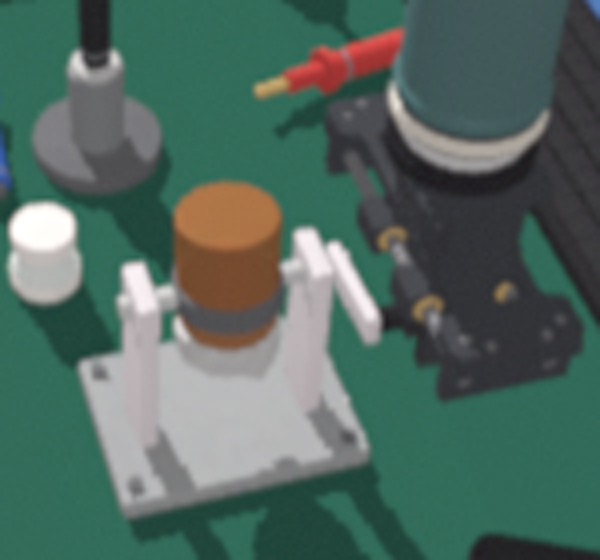

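Side view: the bottle (228,265) is inverted, bottom up, with the crank on the -y side. I'll check from depth that it's fully at the stop.

```bash
python3 - <<'E'
from h import *
np.set_printoptions(precision=4,suppress=True)
o=bot.get_obs();print(o["contact_force"],o["tool_pos"],o["grip_width"])
for c in("side",):
    p=bot.capture(c); P=pts(p,np.ones((384,512),bool))
    for ctr in [(.559,-.143)]:
        q=P[(np.hypot(P[:,0]-ctr[0],P[:,1]-ctr[1])<.022)&(P[:,2]>.155)&(P[:,2]<.19)]
        mu=q.mean(0);n=np.linalg.svd(q-mu)[2][2]; n*=np.sign(n[2]); print(c,len(q),mu,n,"tilt y deg",np.degrees(np.arctan2(n[1],n[2])),np.degrees(np.arctan2(n[0],n[2])))
    # bar visible part
    b=P[(P[:,0]>.632)&(P[:,0]<.648)&(abs(P[:,1]+.192)<.02)&(P[:,2]>.09)&(P[:,2]<.15)]
    print(len(b),b.mean(0),b.min(0),b.max(0))
E
```

```text
[-2.6702  7.0026  5.5782] [ 0.6597 -0.1916  0.0968] 0.010979661472174145
side 292 [ 0.5577 -0.1478  0.1717] [-0.0967 -0.1243  0.9875] tilt y deg -7.1763850084660845 -5.5952369764683505
30 [ 0.6378 -0.1938  0.131 ] [ 0.6323 -0.198   0.1233] [ 0.6466 -0.1853  0.1369]
```

Bottle reads about 7–11° short of the stop; the bar slid up between the pads. I'll open, rise to re-centre, and grip harder.

```bash
python3 -m inch '{"dp":[[0,0,0],[0,0,0],[0,0,0],[0,0,-0.007],[0,0,-0.013],[0,0,-0.013]],"dr":[[0,0,0],[0,0,0],[0,0,0],[0,0,0],[0,0,0],[0,0,0]]}' 0.45 60
python3 - <<'E'
from h import *
np.set_printoptions(precision=4,suppress=True)
p=bot.capture("side"); P=pts(p,np.ones((384,512),bool))
q=P[(np.hypot(P[:,0]-.558,P[:,1]+.147)<.02)&(P[:,2]>.162)&(P[:,2]<.182)]
for i in range(4):
    mu=q.mean(0);n=np.linalg.svd(q-mu)[2][2]; n*=np.sign(n[2]); e=(q-mu)@n; q=q[abs(e)<.003]
print(len(q),mu,n,np.degrees(np.arctan2(n[1],n[2])),np.degrees(np.arctan2(n[0],n[2])))
b=P[(P[:,0]>.632)&(P[:,0]<.650)&(abs(P[:,1]+.192)<.02)&(P[:,2]>.09)&(P[:,2]<.15)]
print(len(b),b.mean(0),b.min(0),b.max(0))
d=bot.mark_of(p,"crank_grip");print([(x["xyz"],x["conf"]) for x in d])
p=bot.capture("wrist"); save(p,'w3.png',s=1.2)
E
```

```text
t: 8.98
tool_pos: [0.6612, -0.1937, 0.1105]
tcp_rot: [3.14, 0.001, 1.571]
contact_force: [0.1, -0.1, -0.1]
grip_width: 0.0396
150 [ 0.5577 -0.1465  0.1733] [-0.0157  0.0161  0.9997] 0.9249861009609446 -0.8990285435900629
53 [ 0.6404 -0.1934  0.1317] [ 0.6323 -0.1985  0.1241] [ 0.6488 -0.1848  0.1366]
[([0.6566, -0.1912, 0.1264], 0.78)]
```

View pics/w3.png

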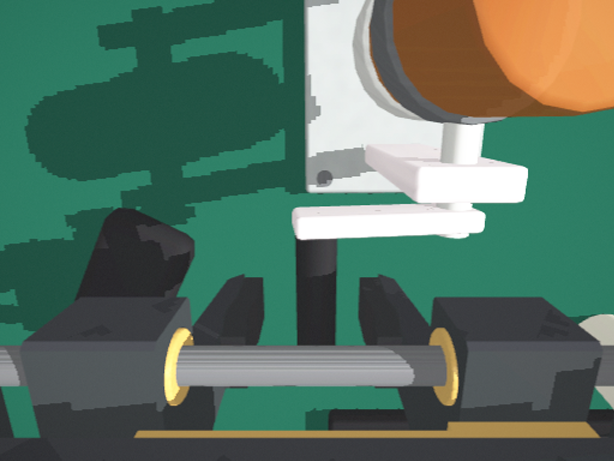

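```bash
python3 -m inch '{"dp":[[0.001,0,0],[0.001,0,0],[0.001,0,0],[0.001,0,0],[0.001,0,0],[0.001,0,0.003],[0.001,0,0.006],[0.001,0,0.009],[0.001,0,0.012],[0.001,0,0.012]],"dr":[[0,0,0],[0,0,0],[0,0,0],[0,0,0],[0,0,0],[0,0,0],[0,0,0],[0,0,0],[0,0,0],[0,0,0]]}' 0 60
cat > arm.py <<'E'
from h import *
np.set_printoptions(precision=4,suppress=True)
p=bot.capture("wrist"); P=pts(p,np.ones((384,512),bool))
q=P[(P[:,0]>.619)&(P[:,0]<.6245)&(abs(P[:,1]+.143)<.06)&(P[:,2]>.10)&(P[:,2]<.19)]
if len(q)>20:
    A=np.polyfit(q[:,1],q[:,2],1); e=q[:,2]-np.polyval(A,q[:,1]); q=q[abs(e)<.003]; A=np.polyfit(q[:,1],q[:,2],1)
    print("arm",len(q),q.min(0),q.max(0),"slope deg",np.degrees(np.arctan(A[0])))
E
python3 arm.py; python3 -c "
from h import *
print(bot.get_obs()['contact_force'])"
```

```text
t: 10.38
tool_pos: [0.6604, -0.192, 0.1018]
tcp_rot: [3.141, -0.0, 1.571]
contact_force: [-9.8, 7.5, 18.9]
grip_width: 0.0125
arm 2311 [ 0.619  -0.1998  0.123 ] [ 0.6245 -0.1336  0.1307] slope deg 1.0006487018950219
[-9.57774571  6.79853727 20.78679763]
```

20 N upward reaction and a level crank arm (1°): it's firmly on the inverted stop. I'll bring it back.

```bash
python3 -m inch '{"dp":[[0.0008,0,-0.0117],[0.003,0,-0.0201],[0.0067,0,-0.028],[0.0117,0,-0.0351],[0.0179,0,-0.0413],[0.025,0,-0.0463],[0.0329,0,-0.05],[0.0413,0,-0.0522],[0.050,0,-0.053],[0.0587,0,-0.0522],[0.0671,0,-0.05],[0.075,0,-0.0463],[0.0821,0,-0.0413],[0.0883,0,-0.0351],[0.0933,0,-0.028],[0.097,0,-0.0201],[0.0992,0,-0.0117],[0.100,0,-0.003],[0.1,0,0],[0.1,0,0]],"dr":[[0,0,0],[0,0,0],[0,0,0],[0,0,0],[0,0,0],[0,0,0],[0,0,0],[0,0,0],[0,0,0],[0,0,0],[0,0,0],[0,0,0],[0,0,0],[0,0,0],[0,0,0],[0,0,0],[0,0,0],[0,0,0],[0,0,0],[0,0,0]]}'
python3 arm.py; python3 -c "
from h import *
print(bot.get_obs()['contact_force'])"
```

```text
t: 12.92
tool_pos: [0.6604, -0.0935, 0.1004]
tcp_rot: [3.141, 0.002, 1.572]
contact_force: [-7.1, 1.2, 11.3]
grip_width: 0.0106
arm 2576 [ 0.619  -0.151   0.1254] [ 0.6245 -0.0867  0.1437] slope deg 13.790749737337306
[-8.77187589  1.34519312 12.42794716]
```

Same slip, 13° short of upright. Same remedy.

```bash
python3 -m inch '{"dp":[[0,0,0],[0,0,0],[0,0,-0.008],[0,0,-0.015],[0,0,-0.015]],"dr":[[0,0,0],[0,0,0],[0,0,0],[0,0,0],[0,0,0]]}' 0.4 60
python3 -m inch '{"dp":[[0,0,0],[0,0,0],[0,0,0],[0,0,0],[0,0,0],[0,0,0.004],[0,0,0.008],[0,0,0.012],[0,0,0.015],[0,0,0.016],[0,0,0.016]],"dr":[[0,0,0],[0,0,0],[0,0,0],[0,0,0],[0,0,0],[0,0,0],[0,0,0],[0,0,0],[0,0,0],[0,0,0],[0,0,0]]}' 0 60
python3 arm.py; python3 -c "
from h import *
print(bot.get_obs()['contact_force'])"
```

```text
t: 13.6
tool_pos: [0.6613, -0.0926, 0.1135]
tcp_rot: [3.14, 0.0, 1.571]
contact_force: [-0.3, -0.7, 0.1]
grip_width: 0.0352
t: 14.98
tool_pos: [0.6603, -0.0919, 0.0983]
tcp_rot: [-3.142, -0.0, 1.571]
contact_force: [-6.1, -0.2, 10.6]
grip_width: 0.0124
arm 2582 [ 0.619  -0.1497  0.1258] [ 0.6245 -0.0838  0.1312] slope deg -0.06952026953976694
[-5.84724004 -0.3031762  10.848411  ]
```

Upright: arm level, reaction 11 N against the stop. Release, rise, and look at face and stand.

```bash
python3 -m inch '{"dp":[[0,0,-0.001],[0,0,-0.001],[0,0,-0.001],[0,0,-0.05],[0,0,-0.1],[0,-0.03,-0.15],[0,-0.06,-0.18],[0,-0.08,-0.18],[0,-0.08,-0.18],[0,-0.08,-0.18]],"dr":[[0,0,0],[0,0,0],[0,0,0],[0,0,0],[0,0,0],[0,0,0],[0,0,0],[0,0,0],[0,0,0],[0,0,0]]}' 0.6 30
cat > face.py <<'E'
from h import *
np.set_printoptions(precision=4,suppress=True)
for c in("wrist","side","top"):
    p=bot.capture(c); P=pts(p,np.ones((384,512),bool))
    if c=="wrist": save(p,"w4.png",s=1.5)
    for n in("face","stand","probe","crank_grip"): print(c,n,[(np.round(d["xyz"],4),round(d["conf"],2)) for d in bot.mark_of(p,n)][:3])
    q=P[(abs(P[:,0]-.56)<.012)&(abs(P[:,1]+.143)<.013)&(P[:,2]>.155)&(P[:,2]<.19)]
    if len(q)>20:
        mu=q.mean(0)
        for i in range(3): mu=q.mean(0);n=np.linalg.svd(q-mu)[2][2]; n*=np.sign(n[2]); q=q[abs((q-mu)@n)<.003]
        print(c,"face",len(q),mu,n,"lean",np.degrees(np.arccos(n[2])),"ytilt",np.degrees(np.arctan2(n[1],n[2])))
    q=P[(P[:,2]>.009)&(P[:,2]<.019)&(abs(P[:,0]-.56)<.09)&(abs(P[:,1]+.143)<.07)]
    if len(q)>50: print(" plate",cv2.minAreaRect((q[:,:2]*1000).astype(np.float32)))
    q=P[(np.hypot(P[:,0]-.545,P[:,1]-.102)<.06)]
    k=q[(q[:,2]>.009)&(q[:,2]<.019)]
    if len(k)>50: print(" disc",len(k),cv2.minEnclosingCircle((k[:,:2]*1000).astype(np.float32)))
    k=q[q[:,2]>.155]
    if len(k)>5: print(" tail",len(k),k.mean(0),k.min(0),k.max(0))
E
python3 face.py
```

```text
t: 16.27
tool_pos: [0.5806, -0.0923, 0.2755]
tcp_rot: [-3.141, -0.0, 1.571]
contact_force: [0.1, 0.3, -0.0]
grip_width: 0.0528
wrist face [(array([ 0.563 , -0.1423,  0.176 ]), 0.81)]
wrist stand [(array([0.5458, 0.0995, 0.0017]), 0.73), (array([ 0.4826, -0.0047, -0.0003]), 0.61), (array([ 0.5644, -0.1449, -0.0023]), 0.51)]
wrist probe [(array([0.5437, 0.1056, 0.0193]), 0.79), (array([0.6597, 0.1123, 0.0176]), 0.71)]
wrist crank_grip [(array([ 0.6566, -0.0927,  0.1201]), 0.77), (array([ 0.4811, -0.0009,  0.0001]), 0.72)]
wrist face 1102 [ 0.56   -0.1429  0.1743] [-0.4953 -0.0079  0.8687] lean 29.69592054285011 ytilt -0.5233608595651487
 plate ((558.626953125, -142.78787231445312), (148.53582763671875, 109.73811340332031), 0.05830468237400055)
 disc 2668 ((543.3540649414062, 103.47349548339844), 44.98384094238281)
 tail 714 [0.5428 0.0993 0.1641] [0.5321 0.092  0.1551] [0.5546 0.1108 0.1713]
side face [(array([ 0.559 , -0.1394,  0.174 ]), 0.98)]
side stand [(array([0.5464, 0.1058, 0.0003]), 0.57), (array([0.5451, 0.104 , 0.0231]), 0.45)]
side probe [(array([0.4681, 0.219 , 0.0174]), 0.
[... 484 characters left out ...]
 0.1555] [0.5563 0.1144 0.1723]
top face [(array([ 0.5623, -0.1443,  0.1727]), 0.68)]
top stand [(array([ 0.5464,  0.1046, -0.0036]), 0.93)]
top probe [(array([0.6603, 0.1079, 0.0157]), 0.69), (array([0.4699, 0.2165, 0.0146]), 0.59), (array([0.5415, 0.105 , 0.0187]), 0.54)]
top crank_grip [(array([ 0.6549, -0.0885,  0.1195]), 0.85)]
top face 88 [ 0.56   -0.143   0.1751] [-0.5254  0.0698  0.848 ] lean 32.003635538151315 ytilt 4.702625180279191
 plate ((603.5834350585938, -147.55718994140625), (54.88078689575195, 106.77530670166016), 0.965721070766449)
 disc 457 ((542.1100463867188, 98.90303039550781), 44.8720703125)
 tail 57 [0.5408 0.099  0.1644] [0.5309 0.0899 0.1561] [0.5514 0.1087 0.1699]
```

View pics/w4.png

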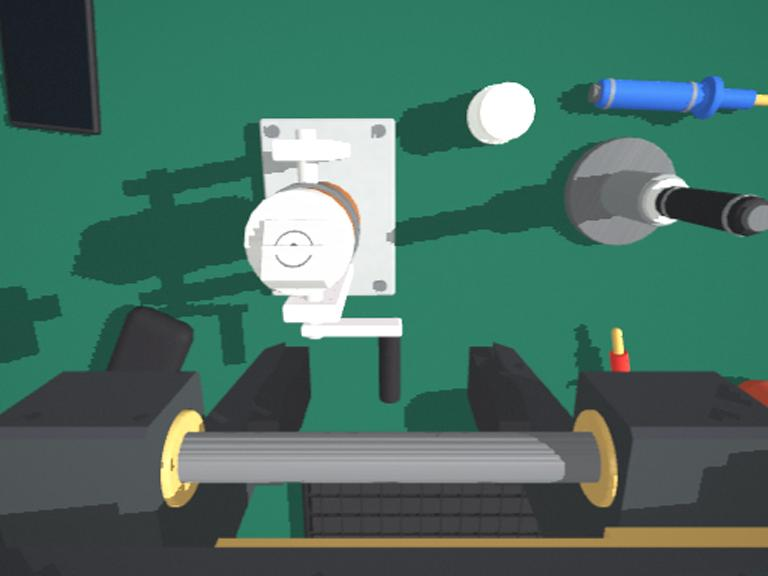

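Wrist view: bottle upright, face square on with its dot at (293,245) (1.5x), face lean 29.7° from depth, crank free. Now to the black probe in its stand (tail at (745,215)).

```bash
python3 -m inch '{"dp":[[0.05,-0.01,0],[0.11,-0.025,0],[0.16,-0.0366,0],[0.1935,-0.0366,0],[0.1935,-0.0366,0],[0.1935,-0.0366,0.03],[0.1935,-0.0366,0.08],[0.1935,-0.0366,0.13],[0.1935,-0.0366,0.1615],[0.1935,-0.0366,0.1615],[0.1935,-0.0366,0.1615]],"dr":[[0,0,0],[0,0,0],[0,0,0],[0,0,0],[0,0,0],[0,0,0],[0,0,0],[0,0,0],[0,0,0],[0,0,0],[0,0,0]]}' 0.7 30
python3 -m inch '{"dp":[[0,0,0],[0,0,0],[0,0,0],[0,0,0],[0,0,0],[0,0,0],[0,0,0]],"dr":[[0,0,0],[0,0,0],[0,0,0],[0,0,0],[0,0,0],[0,0,0],[0,0,0]]}' 0 30
python3 -m inch '{"dp":[[0,0,-0.02],[0,0,-0.05],[0,0,-0.09],[0,0,-0.13],[0,0,-0.13],[0,0,-0.13]],"dr":[[0,0,0],[0,0,0],[0,0,0],[0,0,0],[0,0,0],[0,0,0]]}'
python3 - <<'E'
from h import *
np.set_printoptions(precision=4,suppress=True)
p=bot.capture("wrist"); save(p,"w5.png",s=1)
p=bot.capture("side"); 
o=np.array(bot.get_obs()["tool_pos"]); u,v=pix(p,o-[0,0,.05]); print(u,v); save(p,"s5.png",(u-70,v-60,u+70,v+60),5)
for n in("nose_tip","probe"): print(n,[(np.round(d["xyz"],4),round(d["conf"],2)) for d in bot.mark_of(p,n)][:4])
P=pts(p,np.ones((384,512),bool)); q=P[(np.hypot(P[:,0]-o[0],P[:,1]-o[1])<.03)&(P[:,2]>.10)&(P[:,2]<o[2]-.002)]
for lo in np.arange(.12,.25,.01):
    k=q[(q[:,2]>=lo)&(q[:,2]<lo+.01)]
    if len(k)>2: print(round(lo,3),len(k),k.mean(0))
E
```

```text
t: 18.4
tool_pos: [0.545, 0.1005, 0.1161]
tcp_rot: [3.14, -0.0, 1.57]
contact_force: [-0.2, -0.2, -0.1]
grip_width: 0.0613
t: 19.27
tool_pos: [0.544, 0.1013, 0.115]
tcp_rot: [3.141, -0.0, 1.571]
contact_force: [-1.1, 1.3, 3.2]
grip_width: 0.0211
t: 20.02
tool_pos: [0.543, 0.1009, 0.2432]
tcp_rot: [-3.14, 0.0, 1.571]
contact_force: [0.3, 0.4, -1.0]
grip_width: 0.0212
242 143
nose_tip [(array([0.6605, 0.1074, 0.0185]), 0.54)]
probe [(array([0.6631, 0.1091, 0.021 ]), 0.86), (array([0.4745, 0.2185, 0.0193]), 0.81), (array([0.5443, 0.1032, 0.1458]), 0.66)]
0.15 6 [0.5443 0.0996 0.155 ]
0.16 12 [0.5437 0.0993 0.165 ]
0.17 12 [0.5437 0.0983 0.1758]
0.18 19 [0.5429 0.097  0.1852]
0.19 15 [0.543  0.0966 0.1938]
0.2 30 [0.5403 0.0936 0.2077]
0.21 47 [0.5423 0.0951 0.2137]
0.22 30 [0.5417 0.0944 0.2255]
0.23 20 [0.5404 0.0944 0.2338]
```

View pics/s5.png

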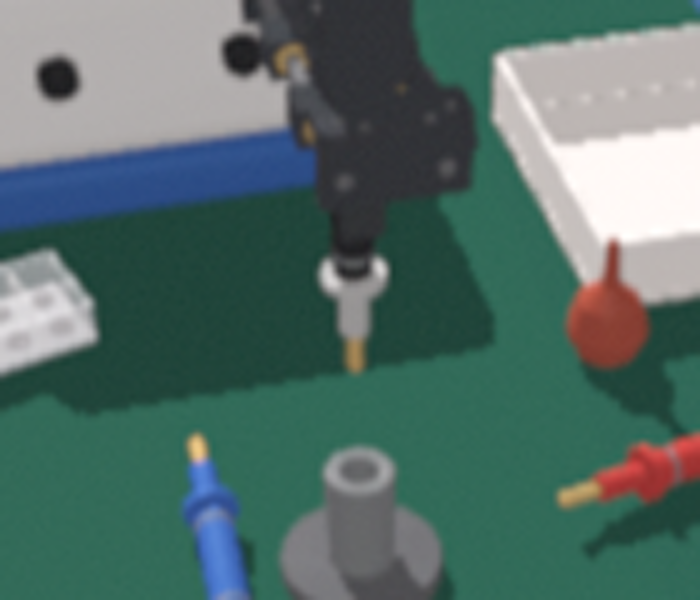

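Side view: the black probe hangs straight in the fingers, nose tip at (355,370), clear of the stand. I'll go to a hover 25 mm off the dot, tilted 30°.

```bash
python3 -m inch '{"dp":[[0,0,-0.04],[-0.04,0,-0.07],[-0.09,-0.01,-0.07],[-0.14,-0.02,-0.07],[-0.19,-0.03,-0.07],[-0.22,-0.044,-0.07],[-0.244,-0.044,-0.07],[-0.244,-0.044,-0.05],[-0.244,-0.044,-0.033],[-0.244,-0.044,-0.033],[-0.244,-0.044,-0.033],[-0.244,-0.044,-0.033]],"dr":[[0,0,0],[0,0,0],[-5,0,0],[-10,0,0],[-16,0,0],[-22,0,0],[-30,0,0],[-30,0,0],[-30,0,0],[-30,0,0],[-30,0,0],[-30,0,0]]}'
cat > tip.py <<'E'
from h import *
np.set_printoptions(precision=4,suppress=True)
o=bot.get_obs(); Rt=R.from_euler("xyz",o["tcp_rot"]); print("zdir",Rt.as_matrix()[:,2],o["tool_pos"],"nominal tip",o["tool_pos"]+Rt.apply([0,0,.094]))
import sys
for c in("wrist","side"):
    p=bot.capture(c)
    for n in("face","nose_tip","probe"): print(c,n,[(np.round(d["xyz"],4),round(d["conf"],2),pix(p,d["xyz"])) for d in bot.mark_of(p,n)][:3])
    u,v=pix(p,[.5586,-.1428,.173]); print(c,"dot px",u,v,"tip px",pix(p,o["tool_pos"]+Rt.apply([0,0,.094])))
    u=min(max(u,80),432);v=min(max(v,60),324);save(p,c+sys.argv[1]+".png",(u-80,v-60,u+80,v+60),5)
E
python3 tip.py 6
```

```text
t: 21.72
tool_pos: [0.5006, -0.1427, 0.2788]
tcp_rot: [2.617, 0.001, 1.572]
contact_force: [0.2, -0.1, -1.6]
grip_width: 0.0213
zdir [ 0.501   0.     -0.8655] [ 0.5006 -0.1427  0.2788] nominal tip [ 0.5477 -0.1427  0.1974]
wrist face [(array([ 0.5641, -0.1421,  0.1733]), 0.72, [259, 187])]
wrist nose_tip [(array([0.6652, 0.1098, 0.0198]), 0.48, [435, 161]), (array([ 0.5491, -0.1414,  0.1984]), 0.46, [260, 197])]
wrist probe [(array([0.6589, 0.115 , 0.0148]), 0.66, [439, 155]), (array([ 0.5481, -0.1406,  0.1975]), 0.57, [261, 195])]
wrist dot px 259 183 tip px [259, 195]
side face [(array([ 0.5611, -0.1438,  0.1763]), 0.56, [278, 215])]
side nose_tip [(array([ 0.5459, -0.1427,  0.1936]), 0.42, [271, 210]), (array([ 0.543 ,  0.1058, -0.0012]), 0.4, [243, 198])]
side probe [(array([0.6642, 0.1112, 0.0201]), 0.76, [284, 183]), (array([ 0.5488, -0.1437,  0.1976]), 0.63, [273, 209]), (array([0.4706, 0.2184, 0.0186]), 0.62, [210, 171])]
side dot px 277 216 tip px [272, 209]
```

View pics/wrist6.png

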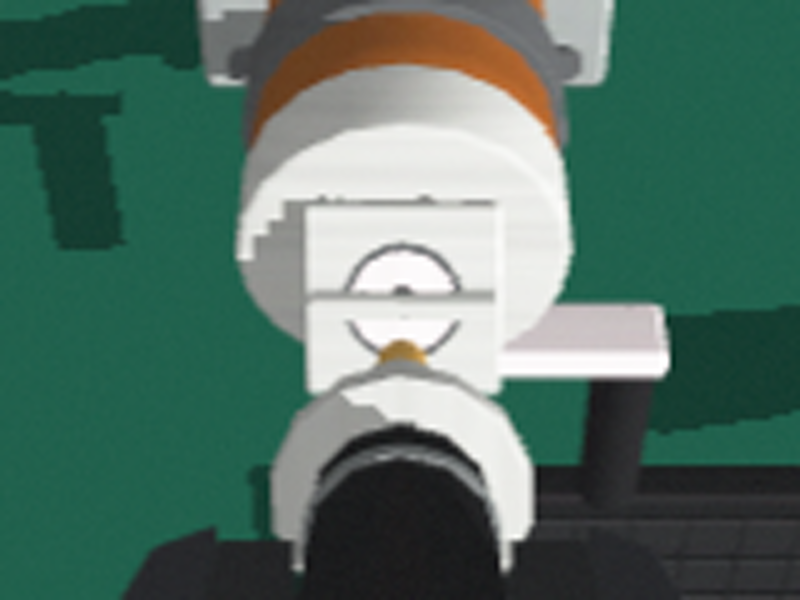

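Wrist view: nose tip (402,~355) laterally in line with the dot (402,297). Approach to a few mm off and look again.

```bash
python3 -m inch '{"dp":[[0,0,0.008],[0,0,0.016],[0,0,0.02],[0,0,0.02],[0,0,0.02],[0,0,0.02]],"dr":[[0,0,0],[0,0,0],[0,0,0],[0,0,0],[0,0,0],[0,0,0]]}'
python3 tip.py 7; python3 -c "
import cv2,numpy as np
a=cv2.imread('pics/wrist7.png')[100:500,200:600];b=cv2.imread('pics/side7.png')[100:500,200:600]
cv2.imwrite('pics/c7.png',np.hstack([a,b]))"
```

```text
t: 22.88
tool_pos: [0.5099, -0.143, 0.2608]
tcp_rot: [2.617, 0.0, 1.571]
contact_force: [0.6, 0.3, -0.5]
grip_width: 0.0211
zdir [ 0.5004 -0.0003 -0.8658] [ 0.5099 -0.143   0.2608] nominal tip [ 0.557  -0.143   0.1794]
wrist face [(array([ 0.5633, -0.141 ,  0.1752]), 0.56, [261, 196])]
wrist nose_tip [(array([0.6671, 0.1114, 0.019 ]), 0.57, [443, 165]), (array([ 0.5567, -0.1411,  0.1789]), 0.52, [261, 194]), (array([ 0.654 , -0.0927,  0.12  ]), 0.44, [303, 215])]
wrist probe [(array([0.6598, 0.1118, 0.0154]), 0.79, [445, 159]), (array([ 0.5559, -0.1434,  0.1806]), 0.73, [258, 195]), (array([0.5449, 0.1012, 0.0026]), 0.19, [473, 75])]
wrist dot px 259 190 tip px [259, 195]
side face [(array([ 0.5574, -0.1414,  0.1773]), 0.66, [276, 214])]
side nose_tip [(array([ 0.3858,  0.3687, -0.0007]), 0.72, [175, 151]), (array([0.6625, 0.1135, 0.0183]), 0.52, [283, 183]), (array([ 0.5557, -0.1417,  0.1747]), 0.4, [275, 215])]
side probe [(array([ 0.6589, -0.0924,  0.1235]), 0.74, [310, 207]), (array([ 0.5578, -0.1422,  0.1755]), 0.73, [276, 215]), (array([0.6642, 0.1114, 0.0224]), 0.71, [284, 183])]
side dot px 277 216 tip px [276, 214]
```

View pics/c7.png

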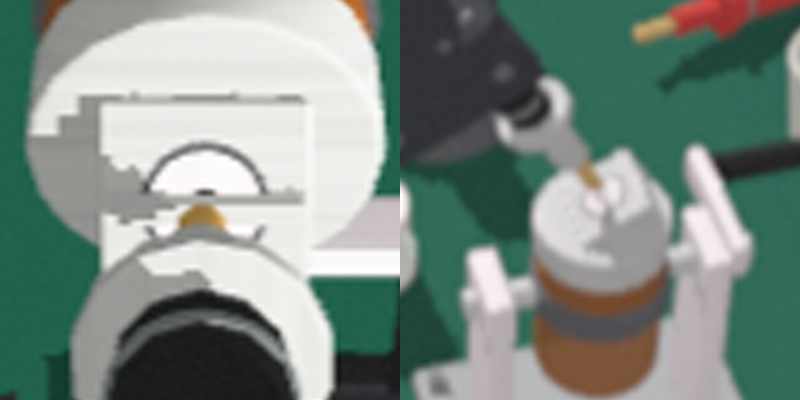

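Wrist view: nose end at (203,212), dot just above at (205,198); roughly 2 mm to correct in tool y. I'll measure the probe's true axis in the tool frame from wrist depth.

```bash
python3 - <<'E'
from h import *
np.set_printoptions(precision=4,suppress=True)
o=bot.get_obs(); Rt=R.from_euler("xyz",o["tcp_rot"])
p=bot.capture("wrist"); P=pts(p,np.ones((384,512),bool)); q=Rt.inv().apply(P-o["tool_pos"])*1000
print("cam in tool", Rt.inv().apply(np.linalg.inv(p["world_to_cam"])[:3,3]-o["tool_pos"])*1000)
print("dot nominal in tool",Rt.inv().apply([.5586-o["tool_pos"][0],-.1428-o["tool_pos"][1],.173-o["tool_pos"][2]])*1000)
from scipy.optimize import least_squares
for nm,lo,hi,r in(("handle",8,36,11),("collar",41,44,16),("neck",50,66,7.5),("nose",72,90,4)):
    k=q[(q[:,2]>lo)&(q[:,2]<hi)&(np.hypot(q[:,0],q[:,1])<r+4)]
    if len(k)<6: print(nm,len(k)); continue
    f=least_squares(lambda c:np.hypot(k[:,0]-c[0],k[:,1]-c[1])-r,[0,0],loss="soft_l1",f_scale=.5)
    print(nm,len(k),f.x,np.sqrt(np.mean(f.fun**2)),k[:,2].max())
d=pts(p,np.ones((384,512),bool))
k=d[(abs(d[:,0]-.556)<.012)&(abs(d[:,1]+.143)<.015)&(d[:,2]>.155)]; t=Rt.inv().apply(k-o["tool_pos"])*1000
t=t[t[:,2]>96]; print("face depth in tool z",len(t),np.median(t[:,2]), np.polyfit(t[:,1],t[:,2],1),np.polyfit(t[:,0],t[:,2],1))
E
```

```text
cam in tool [   0.4324  -71.6038 -146.355 ]
dot nominal in tool [  0.0895  -1.4443 100.1523]
handle 1064 [-0.0709 -0.6142] 1.5820209037432853 34.31906860554094
collar 0
neck 2
nose 31 [-0.2331 -0.3772] 0.14317874363680252 89.99506579311634
face depth in tool z 1078 100.05074927132665 [-0.0809 99.3775] [ -0.0052 100.0364]
```

```bash
cat > fz.py <<'E'
from h import *
F=[];T=[]
for i in range(14):
    bot.capture("top"); o=bot.get_obs(); Rt=R.from_euler("xyz",o["tcp_rot"]); F.append(Rt.inv().apply(o["contact_force"])); T.append(o["tool_pos"])
print("t",o["t"],"F tool",np.mean(F,0).round(2),"sd",np.std(F,0).round(2),"pos",np.mean(T,0).round(4),"rot",np.round(o["tcp_rot"],4),
 "dot in tool mm",(Rt.inv().apply(np.array([.5586,-.1428,.173])-np.mean(T,0))*1000).round(2),"grip",round(o["grip_width"],4))
E
python3 fz.py
python3 -m inch '{"dp":[[0.0003,-0.001,0],[0.0003,-0.001,0.003],[0.0003,-0.001,0.005],[0.0003,-0.001,0.007],[0.0003,-0.001,0.009],[0.0003,-0.001,0.009],[0.0003,-0.001,0.009]],"dr":[[0,0,0],[0,0,0],[0,0,0],[0,0,0],[0,0,0],[0,0,0],[0,0,0]]}'
python3 fz.py
```

```text
t 24.025 F tool [ 0.03 -0.63  0.76] sd [0.46 0.45 0.45] pos [ 0.5098 -0.1429  0.2604] rot [2.618  0.     1.5707] dot in tool mm [ 7.0000e-02 -1.4000e+00  1.0008e+02] grip 0.0211
t: 24.9
tool_pos: [0.5134, -0.1425, 0.2521]
tcp_rot: [2.618, -0.0, 1.571]
contact_force: [-1.5, -0.2, -0.2]
grip_width: 0.021
t 25.6 F tool [ 0.14 -0.8  -0.23] sd [0.37 0.67 0.63] pos [ 0.5134 -0.1426  0.2521] rot [2.6181 0.     1.5707] dot in tool mm [-0.24 -0.41 91.13] grip 0.0211
```

Force change −1.0 N means about 2.3 mm in; geometry says 2.9 mm. Another 2.4 mm.

```bash
python3 -m inch '{"dp":[[0,0,0.001],[0,0,0.0024],[0,0,0.0024],[0,0,0.0024]],"dr":[[0,0,0],[0,0,0],[0,0,0],[0,0,0]]}'
python3 fz.py; python3 fz.py; python3 face.py | grep -v probe; python3 - <<'E'
from h import *
np.set_printoptions(precision=4,suppress=True)
a=bot.capture("wrist"); b=bot.capture("side")
u,v=pix(a,[.5586,-.1428,.173]); save(a,"a8.png",(u-40,v-40,u+40,v+40),5)
u,v=pix(b,[.5586,-.1428,.18]); save(b,"b8.png",(u-40,v-40,u+40,v+40),5)
cv2.imwrite("pics/c8.png",np.hstack([cv2.imread("pics/a8.png"),cv2.imread("pics/b8.png")]))
# visible nose length: collar/neck vs face in tool frame
o=bot.get_obs(); Rt=R.from_euler("xyz",o["tcp_rot"])
q=Rt.inv().apply(pts(a,np.ones((384,512),bool))-o["tool_pos"])*1000
k=q[(np.hypot(q[:,0],q[:,1]+.4)<20)&(q[:,2]>36)&(q[:,2]<84)]
print("collar",len(k),np.percentile(k[:,2],[5,50,95]) if len(k) else "")
k=q[(abs(q[:,0])<15)&(q[:,1]<-5)&(q[:,1]>-15)&(q[:,2]>80)&(q[:,2]<97)]; print("face z",len(k),np.polyfit(k[:,1],k[:,2],1))
E
```

```text
t: 26.1
tool_pos: [0.5146, -0.1426, 0.2501]
tcp_rot: [2.618, 0.0, 1.571]
contact_force: [-1.1, 0.6, -0.1]
grip_width: 0.0217
t 26.8 F tool [ 0.3  -0.91 -1.02] sd [0.64 0.53 0.61] pos [ 0.5146 -0.1426  0.2501] rot [2.6179 0.     1.5708] dot in tool mm [-0.22 -0.45 88.72] grip 0.0213
t 27.5 F tool [ 0.3  -1.02 -1.04] sd [0.4  0.5  0.55] pos [ 0.5146 -0.1426  0.25  ] rot [ 2.618  -0.      1.5707] dot in tool mm [-0.23 -0.41 88.69] grip 0.021
wrist face [(array([ 0.5637, -0.1393,  0.172 ]), 0.61), (array([ 0.6542, -0.0923,  0.1206]), 0.35)]
wrist stand [(array([0.5422, 0.1018, 0.0021]), 0.81)]
wrist crank_grip [(array([ 0.6573, -0.0912,  0.1196]), 0.61)]
wrist face 547 [ 0.5533 -0.1428  0.1703] [-0.611   0.0009  0.7916] lean 37.6609268857121 ytilt 0.06710748918125367
 plate ((557.7822875976562, -142.57830810546875), (149.28697204589844, 110.17359924316406), 0.12418939173221588)
 disc 2938 ((543.2456665039062, 102.65161895751953), 45.148712158203125)
side face [(array([ 0.559 , -0.1399,  0.1744]), 0.63), (array([ 0.6987, -0.3165, -0.0019]), 0.55)]
side stand []
side crank_grip [(array([ 0
[... 171 characters left out ...]
88, -140.97581481933594), (150.11203002929688, 112.84295654296875), 0.2657431662082672)
top face [(array([ 0.561 , -0.1446,  0.1725]), 0.97), (array([ 0.5485,  0.1056, -0.0003]), 0.41), (array([ 0.6555, -0.0895,  0.1189]), 0.24)]
top stand [(array([ 0.5488,  0.1044, -0.0007]), 0.73)]
top crank_grip [(array([ 0.6544, -0.0879,  0.1169]), 0.63)]
top face 76 [ 0.5618 -0.1404  0.1763] [-0.5378  0.0183  0.8429] lean 32.5533462675214 ytilt 1.242213323653762
 plate ((566.707763671875, -147.58480834960938), (129.88087463378906, 108.81332397460938), 1.5386462211608887)
 disc 502 ((542.1378173828125, 99.05956268310547), 45.06159973144531)
collar 56 [36.0617 37.3123 83.0981]
face z 508 [-0.0307 88.3422]
```

View pics/c8.png

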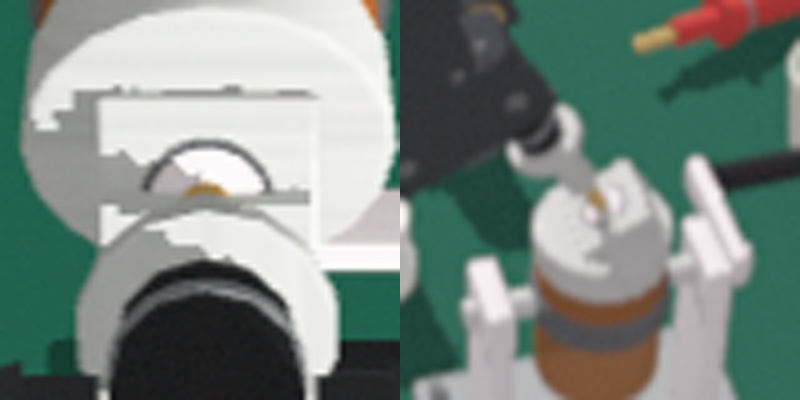

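Left: the nose covers the dot, centred in the ring (205,~201). Right: the probe stands square on the face. The force change from free is −1.8 N, about 5 mm in, and the bottle is upright. Handing in.

```bash
python3 -c "
from cell import bot
print(bot.finish_job())"
```

```text
the job is handed in; nothing more can be done
None
```

I mixed the sample and handed the job in with the probe held on the dot at about half travel, at roughly 27.5 s of the 66 s allowed. No verdict is reported.

- **Turning the bottle:** I took it by the crank to the inverted stop (20 N reaction, crank arm level to 1°) and back to the upright stop (11 N reaction, arm level to 0.1°). The bar slipped in the pads near each end, so I re-gripped at 60 N both times to finish the last 10° or so.
- **Probe on the dot:** I took the black probe from its stand and pressed it along the face normal.
    - **Push:** the force change was −1.8 N, which means about 5.0 mm in; the geometry says 5.3 mm.
    - **Position:** the nose axis is within about 0.1 mm of the dot's computed position. In the picture the nose covers the dot, good to about 1 mm.
    - **Angle:** tool tilt is 30.0°, and a clear wrist-depth fit before pressing gave the face 29.7°.

**Checks that disagreed:**
- The last depth fits of the face gave 32–38° of lean; I set these aside because the probe covers part of the face.
- The cameras differ by up to about 5 mm, so I relied on the wrist camera.

I saw no bystander touched or moved, though I did not measure them again at the end.

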